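# Seat a mounted specimen and snap the toggle clip over it

## Task

With a fingertip, slide the round black specimen along the lane of its holder, without lifting it, until it sits fully home against the stop plate, and press it there steadily for a second with about 10 N, never with more than 20 N. Then, with a single push on its black ball (at most 25 N), flip that holder's over-centre toggle clip so that its foot snaps down and holds the specimen, and take the hand away. Leave the empty holder and the things around alone.

Things in the scene. Friction and masses are not known exactly. Their poses are not given: they have to be found in the camera images.
- holder: holder with the specimen in it: aluminium plate 200 x 90 x 16 mm fixed to the bench; origin at the centre of its underside, x along it, z up. On top, two rails 8 mm high, 43 mm apart (x -87 to 28 mm), form a lane along x. The lane ends at a rigid steel stop plate across it, 50 mm wide, 22 mm high, set by a screw anywhere from x = 16 to 44 mm: find it by feel.
- spare: a second, empty holder of the same make, size and axes, its clip open too; leave it alone.
- specimen: specimen mount: upright black cylinder, 40 mm diameter, 28 mm high, bright metal piece in its top, about 90 g, loose. Origin: centre of its underside, on the plate (16 mm above the bench). Starts at holder x -55 to -25 mm; home is where it touches the stop, its centre 20 mm before the stop's face. 1.5 mm play to each side. It stands 20 mm above the rails, where it can be pushed.
- clip (a joint): angle of the clip that holds the specimen, rad: 0 open (ball leans 30 degrees to the holder's +x, foot raised), 0.87 closed, rubber foot on the specimen. An over-centre spring, centre at 0.52, keeps it at either end. To close, push the ball towards the holder's -x: it resists with about 9 N, less towards the centre, beyond which it snaps shut by itself.
- clip_knob (a point): centre of that clip's black ball, 20 mm diameter, on a 10 mm steel stick, 58 mm from the clip's axis, which is level, at holder x 65, z 52 mm between two cheeks. Open: 94 mm along the holder's +x from its origin, 102 mm above the bench; closed: 45 mm along, 106 mm above. Nothing stands beyond it (+x) on the plate: a fingertip can come down behind it.
- spare_clip (a joint): angle of the empty holder's clip; 0 = open, as it must stay.
- oil: small amber bottle, 32 mm diameter, 65 mm high, origin at the centre of its underside; bystander.
- objective: steel microscope objective standing on the bench, 34 mm diameter, 46 mm high, origin at the centre of its underside; bystander.
- slidebox: open white slide box 90 x 70 x 30 mm, origin at the centre of its underside; bystander.
Mind the look-alikes: they are no part of the job. Leave any green or orange look-alike of the specimen alone.

How it is judged:
On the way, in this order (a step that is already met when the one before it is completed fails the run):
1. the fingers press on the specimen with over 5 N while it bears on the stop (over 2.5 N), the clip still open (contact force between specimen and stop_c0 above 2.5 N and contact force between the fingers and specimen above 5 N and value of joint clip below 0.2 rad), for 0.4 s.
2. the clip is flipped over and its foot is down on the seated specimen (horizontal distance between specimen and stop_c0 below 0.0255 m and y of specimen in the frame of holder between -0.004 and 0.004 m and z of specimen in the frame of holder below 0.018 m and value of joint clip above 0.82 rad), for 0.2 s.
At the end, for the whole second after the job is handed in: The specimen stands in its lane within 2 mm of fully home against the stop, at rest, its toggle clip closed (joint over 0.82 rad) on top of it, the empty holder's clip still open (all of step 2 and value of joint spare_clip below 0.1 rad and linear speed of specimen below 0.01 m/s); the robot touches nothing.
It fails at once if the specimen is pushed with more than 20 N (contact force between the fingers and specimen above 20 N).
It fails at once if a holder or its clip is pushed with more than 25 N (contact force between the fingers and holder above 25 N or contact force between the fingers and spare above 25 N).
It fails at once if the specimen is lifted out of its lane (z of specimen in the frame of holder above 0.024 m).
It fails at once if the empty holder's clip is moved (value of joint spare_clip above 0.15 rad).
It fails at once if a bystander is moved by more than 20 mm (distance of any of oil, objective, slidebox from where it was at the start of the episode above 0.02 m).
It also fails if it takes over 58 s, if anything falls off the work surface, if the arm or the gripper's body presses on something with over 40 N, if the wrist force passes 120 N, or if a joint passes its speed limit or range.

## Robot

A 6-joint arm with a two-finger parallel gripper is mounted at the origin on the work surface. World frame = base frame: x ahead of the robot, y to its left, z up, the work surface at z = 0. Lengths are in m, angles in rad, forces in N, time in s.
With the tool pointing down it reaches from about 0.3 to 0.825 m from the base axis. Payload 5.4 kg.
Tool frame: the origin (TCP) lies midway between the tips of the shut fingers; the grasp point (between the pads) lies 19 mm behind it (arm.pinch_z is the distance from the TCP to the grasp point, in m); z points along the fingers, y is the line along which they close (so a half turn about z gives the same grasp; the last joint's range is limited). The gripper opens to 92 mm and grips with 3 to 60 N. Pads are 20 mm wide; open, the fingers measure 128 mm over their backs; the gripper's body (75 mm by 189 mm) begins 69 mm behind the grasp point.
Start: joints at [-1.543, 0.158, 1.597, -0, 1.386, -0.21], TCP at [0.135, -0.559, 0.215] pointing down, gripper open.
Joint ranges: [-2.91, 2.91], [-0.94, 2.29], [0.18, 2.7], [-1.29, 4.43], [0.17, 2.64], [-3, 3]. Speed limits (rad/s): [2.57, 2.57, 3.14, 3.14, 3.14, 3.14].

## Interface

Orientations are given as a rotation vector (axis times angle).
In Python, from station import arm gives the robot as it stands.
- The arm moves only by the shell command python3 -m pendant 'ROWS' [OPENING]. ROWS is text: rows parted by semicolons, each of 4 numbers parted by spaces: the shift along the tool's x, y, z in m, then the turn about the tool's z in rad. A call has 1 to 5 rows; each row is the pose to reach, as a shift and turn from the pose commanded when the call began, along the tool's axes at that moment; what a row does not reach only later rows make up. A row lasts 1/12 s, in which the tool goes at most 41.7 mm and 7.16 degrees, less where a joint would pass 70% of its speed; a pose out of reach is approached as far as the arm can. A call with a gripper value outside its range is refused whole. OPENING is the finger opening in m, from 0 to 0.0919, set as the call begins (- or left out, the last holds). The fingers move at their own pace and stop on an object; the grip force is fixed at half the most. Time passes only in rows, so rows that repeat a pose let the fingers close. It gives the time, the measured TCP pose, the force, the opening and the grip force at its end, in the units of the state.
- arm.get_state(): the state, without advancing time (a new reading comes with each control period).
- arm.read_camera(name): name is "scene" or "top"; returns (picture, depth): 400x640x3 uint8, red, green, blue; 400x640 float32, m along the optical axis (not along the pixel's ray), 0 where there is no reading.
- arm.camera_model(name): a dict with "vertical_fov" (degrees; the focal length in pixels is half the picture's height over the tangent of half this angle, whatever the lens; pixels are square), "cx", "cy" (the principal point, pixels), "R" (3x3) and "t" (3): a world point X has camera coordinates R X + t. Camera axes: x right, y down, z forward; pixel columns grow to the right and rows downward; lengths in m; the calibration is good to about 2 mm. A picture is of the moment at which its call begins. camera_model takes no time and is no camera call.
- arm.hand_in(): hands the job in; it is judged then, once.
The state is a dict: "time_s": time; "joint_positions": joint angles; "joint_vel": joint speeds; "joint_efforts": joint torques, N m; "ee_pos": TCP position; "eef_rot": TCP orientation; "contact_force": force on the tool from outside, world axes, zero at the start; "wrist_torque": the same for the moment, N m; "grip_width": opening from 0.0 (shut) to 1.0 (fully open); "grip_force": force on a finger pad.
Only numpy, scipy, OpenCV 4.12 (cv2) and the standard library are available. Lean on these libraries where they do the work, as an engineer would, in place of code of your own. Each camera call takes 0.05 s, during which the arm holds its last target. There are 200 camera calls.

## Working session

There is one attempt and no reset: what is moved stays moved. The work goes in short steps, Python scripts to look and compute and a shell command to move; the robot and the scene stay as the last step left them, time stands still between calls to the robot, and variables do not carry over. Pictures are saved under pics/ and viewed, at most 10 in all, crops included, and the job is handed in when it is done.

```bash
mkdir -p pics
cat > h.py <<'E'
import numpy as np, cv2
from station import arm
def cam(n):
    m=arm.camera_model(n); p,d=arm.read_camera(n)
    return m,p,d
def f(m): return 200/np.tan(np.radians(m["vertical_fov"])/2)
def ray(m,u,v):
    R=np.array(m["R"]);t=np.array(m["t"])
    d=R.T@np.array([(u-m["cx"])/f(m),(v-m["cy"])/f(m),1]); return -R.T@t,d
def plane(m,u,v,z):
    o,d=ray(m,u,v); return o+d*(z-o[2])/d[2]
def dep(m,d,u,v):
    o,r=ray(m,u,v); return o+r*d[int(v),int(u)]
def proj(m,X):
    c=np.array(m["R"])@np.array(X)+np.array(m["t"]); return c[:2]/c[2]*f(m)+[m["cx"],m["cy"]]
E
python3 - <<'E'
from h import *
import pickle
for n in("scene","top"):
    m,p,d=cam(n); cv2.imwrite(f"pics/{n}0.png",p[:,:,::-1]); np.savez(f"{n}0.npz",p=p,d=d); print(n,m)
s=arm.get_state(); print(s)
E
```

```text
scene {'vertical_fov': 43.57904706828094, 'cx': 320.3878849775844, 'cy': 208.71857670435227, 'R': array([[ 0.11690153,  0.99305537, -0.01323127],
       [ 0.61263969, -0.08259233, -0.78603506],
       [-0.78166914,  0.0837827 , -0.6180403 ]]), 't': array([-0.05115928, -0.27640112,  1.67409739])}
top {'vertical_fov': 47.12413176767175, 'cx': 320.12913641552444, 'cy': 197.7383363870015, 'R': array([[-0.01857654, -0.99980904, -0.00606639],
       [-0.99814922,  0.01889642, -0.05780185],
       [ 0.05790545,  0.0049814 , -0.99830964]]), 't': array([0.00742598, 0.57202919, 1.07394034])}
{'time_s': 0.1, 'joint_positions': array([-1.54312074e+00,  1.58977324e-01,  1.59808075e+00, -1.41434433e-05,
        1.38620495e+00, -2.10104044e-01]), 'joint_vel': array([-8.35050655e-04, -1.82319104e-03, -9.30969622e-04,  2.15655696e-04,
       -8.00279813e-04,  8.27962908e-05]), 'joint_efforts': array([-7.52196956e-04, -3.86502457e+01, -3.22960532e+01,  7.04151741e-02,
        3.39531759e-02, -3.92987181e-05]), 'ee_pos': array([ 0.13539552, -0.55825808,  0.21373507]), 'eef_rot': array([-3.11776249e+00, -3.72430714e-01, -2.17137304e-04]), 'contact_force': array([ 1.80083806, -0.42626988, -0.25064628]), 'wrist_torque': array([-0.00896485,  0.01063325, -0.02901608]), 'grip_force': 0.0, 'grip_width': 0.9996406027214855}
```

View pics/scene0.png

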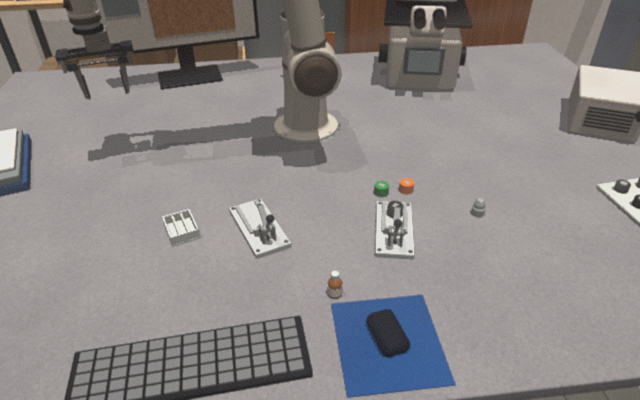

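View pics/top0.png

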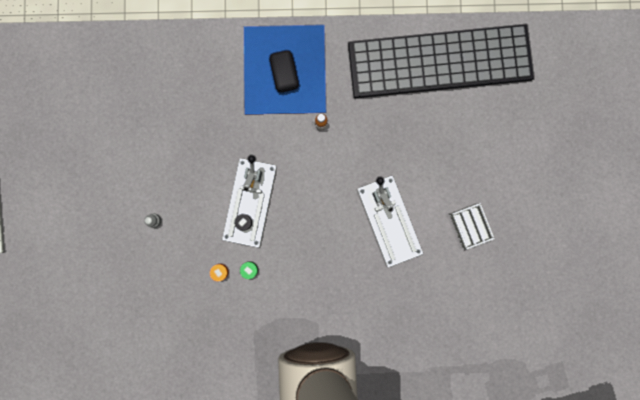

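The top view shows two holders. The one around (248,202) carries a black cylinder at (244,222), with its clip ball at (251,159). The one around (390,222) is empty, with its ball at (380,181). The green (249,270) and orange (218,272) mounts are decoys standing on the bench. The left holder with the black mount fits the description, so I'll confirm it in a crop and measure it.

Run:
```python
from h import *
T=np.load("top0.npz");S=np.load("scene0.npz");mt,ms=arm.camera_model("top"),arm.camera_model("scene")
p=T["p"];d=T["d"]
c1=cv2.resize(p[145:285,195:285],None,fx=4,fy=4,interpolation=cv2.INTER_CUBIC)
c2=cv2.resize(S["p"][165:265,355:445],None,fx=4.4,fy=4.4,interpolation=cv2.INTER_CUBIC)
c2=cv2.copyMakeBorder(c2,0,560-c2.shape[0],0,0,cv2.BORDER_CONSTANT)
cv2.imwrite("pics/crop.png",np.hstack([c1,c2])[:,:,::-1])
# plate: points with height 10..30mm by depth & bright
def pts(m,d):
    v,u=np.mgrid[0:400,0:640]; R=np.array(m["R"]);t=np.array(m["t"])
    c=np.stack([(u-m["cx"])/f(m)*d,(v-m["cy"])/f(m)*d,d],-1)-t
    return c@R
for nm,m,A in(("top",mt,T),("scene",ms,S)):
    p,d=A["p"],A["d"]; P=pts(m,d)
    bench=P[180:260,300:340] ; print(nm,"bench z",np.median(bench[...,2]))
    hsv=cv2.cvtColor(p,cv2.COLOR_RGB2HSV)
    w=((hsv[...,1]<35)&(hsv[...,2]>175)).astype(np.uint8)
    w=cv2.morphologyEx(w,cv2.MORPH_CLOSE,np.ones((5,5)))
    n,l,st,ce=cv2.connectedComponentsWithStats(w)
    for i in range(1,n):
        if 300<st[i,4]<4000 and 120<ce[i][1]<300:
            cn=max(cv2.findContours((l==i).astype(np.uint8),0,2)[0],key=cv2.contourArea)
            X=np.array([plane(m,u,v,.016)[:2] for u,v in cn[:,0]],np.float32)
            r=cv2.minAreaRect(X)
            print(ce[i],"area",st[i,4],"z med",np.median(P[l==i][:,2]).round(4),"rect",r)
    dark=(hsv[...,2]<60).astype(np.uint8)
    n,l,st,ce=cv2.connectedComponentsWithStats(dark)
    for i in range(1,n):
        if 15<st[i,4]<600 and 120<ce[i][1]<300:
            q=P[l==i]; q=q[d[l==i]>0]
            print("dark",st[i],ce[i].round(1),np.median(q,0).round(4),"ztop",np.percentile(q[:,2],90).round(4))
```

```text
top bench z 5.268506907396116e-05
[248.17889368 204.50725775] area 2549 z med 0.0166 rect ((0.5644745826721191, 0.1671002209186554), (0.09048668295145035, 0.20032760500907898), 77.41201782226562)
[390.79107081 223.75758633] area 2867 z med 0.0169 rect ((0.5145652890205383, -0.16740603744983673), (0.2000989019870758, 0.08992952108383179), 19.74161720275879)
[473.38408896 225.70487596] area 1169 z med 0.0122 rect ((0.4987758696079254, -0.36443614959716797), (0.0916934460401535, 0.07152734696865082), 19.670185089111328)
dark [248 156   7   8  41] [251.1 158.9] [0.6549 0.1457 0.1102] ztop 0.1132
dark [377 177   7   9  42] [379.8 180.6] [ 0.601  -0.1344  0.1109] ztop 0.1136
dark [248 218   4  11  19] [249.9 223.2] [0.515  0.1596 0.0437] ztop 0.0453
scene bench z 0.000862735882224011
[  7.15041322 147.9338843 ] area 605 z med 0.0698 rect ((0.030842632055282593, -0.9324837327003479), (0.26730936765670776, 0.04754091054201126), 20.130430221557617)
[623.84406295 195.43347639] area 699 z med 0.012 rect ((0.5117526650428772, 0.7882260084152222), (0.0996306836605072, 0.20696842670440674), 56.809452056884766)
[256.63215859 225.27753304] area 1362 z med 0.0173 rect ((0.511401355266571, -0.16569775342941284), (0.20131517946720123, 0.09228730946779251), 19.53818130493164)
[394.16736053 229.60699417] area 1201 z med 0.0171 rect ((0.5635690093040466, 0.17044560611248016), (0.091902956366539, 0.20078818500041962), 78.29627990722656)
[179.89806678 223.58523726] area 569 z med 0.0109 rect ((0.47738322615623474, -0.36173713207244873), (0.09684938937425613, 0.0732317790389061), 20.46218490600586)
dark [632 197   8  11  52] [636.1 202.7] [0.5669 0.8006 0.0244] ztop 0.0344
```

View pics/crop.png

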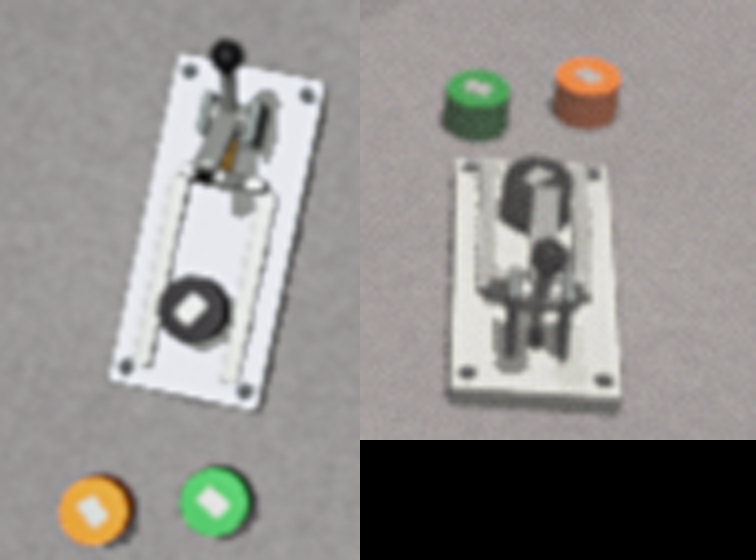

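The crop confirms it. The holder at top (248,204) has the black mount with the bright piece in its lane, and its clip is open with the ball at the +x end. The green and orange mounts are on the bare bench. The plate rectangle measures 200 x 90 mm at z 16.6 mm in both views, as it should. Next I'll work out the specimen's place and the shifts.

```bash
cat >> h.py <<'E'
YAW=np.radians(-12.3); C=np.array([.564,.1685]); ex=np.array([np.cos(YAW),np.sin(YAW)]); ey=np.array([-ex[1],ex[0]])
def H(P): q=np.array(P)[:2]-C; return np.array([q@ex,q@ey])
def W(x,y=0): return C+x*ex+y*ey
from scipy.spatial.transform import Rotation as Ro
def shift(x,y,z):
    s=arm.get_state(); R=Ro.from_rotvec(s["eef_rot"]); tx=R.as_matrix()[:,0]
    P=np.r_[W(x,y),z]; return R.inv().apply(P-s["ee_pos"]).round(4), round(float(np.arctan2(tx[1],tx[0])-YAW),4)
def now():
    s=arm.get_state(); print(s["time_s"],"H",H(s["ee_pos"]).round(4),"z",s["ee_pos"][2].round(4),"Fh",(s["contact_force"][:2]@ex).round(2),(s["contact_force"]).round(2),"w",s["grip_width"])
E
python3 - <<'E'
from h import *
T=np.load("top0.npz");S=np.load("scene0.npz");mt,ms=arm.camera_model("top"),arm.camera_model("scene")
for nm,m,A,box in(("top",mt,T,(228,208,258,238)),("scene",ms,S,(380,195,412,222))):
    hsv=cv2.cvtColor(A["p"],cv2.COLOR_RGB2HSV); x0,y0,x1,y1=box
    k=np.zeros((400,640),np.uint8); k[y0:y1,x0:x1]=(hsv[y0:y1,x0:x1,2]<100)
    cn=max(cv2.findContours(k,0,2)[0],key=cv2.contourArea)
    (u,v),r=cv2.minEnclosingCircle(cn); print(nm,u,v,r,"r mm",1000*r/f(m)*1.0, H(plane(m,u,v,.044)), cv2.boundingRect(cn))
# ball from two views
a,da=ray(mt,251.1,158.9); b,db=ray(ms,355+187/4.4,165+257/4.4)
k=np.linalg.lstsq(np.stack([da,-db],1),b-a,rcond=None)[0]
print("ball",a+k[0]*da,b+k[1]*db,H(a+k[0]*da))
# bright piece top
a,da=ray(mt,195+191/4,145+310/4); b,db=ray(ms,355+180/4.4,165+177/4.4)
k=np.linalg.lstsq(np.stack([da,-db],1),b-a,rcond=None)[0]
print("spec top",a+k[0]*da,b+k[1]*db,H(a+k[0]*da))
print(shift(-.105,0,.18)); now()
E
```

```text
top 243.36093139648438 222.13575744628906 8.838025093078613 r mm 19.27135960358628 [-0.04702957 -0.00343694] (235, 215, 18, 16)
scene 394.5 209.5 8.746527671813965 r mm 17.482532357798263 [-0.03030318 -0.00021182] (387, 201, 16, 17)
ball [0.65568054 0.1467542  0.10229702] [0.65588443 0.14802529 0.10252391] [ 0.09420858 -0.00171589]
spec top [0.51651228 0.17681516 0.04266777] [0.51743041 0.18240355 0.04365019] [-0.04816905 -0.00199204]
(array([ 0.4933, -0.6512,  0.035 ]), 0.4525)
0.1 H [-0.2639 -0.8014] z 0.2137 Fh 1.85 [ 1.8  -0.43 -0.25] w 0.9996406027214855
```

```bash
python3 -m pendant '0.025 -0.032 0 0; 0.05 -0.065 0 0; 0.074 -0.098 0 0; 0.099 -0.13 0 0; 0.123 -0.162 0 0' 0
python3 -m pendant '0.025 -0.032 0 0; 0.05 -0.065 0 0; 0.074 -0.098 0 0; 0.099 -0.13 0 0; 0.123 -0.162 0 0'
python3 -m pendant '0.025 -0.032 0 0; 0.05 -0.065 0 0; 0.074 -0.098 0 0; 0.099 -0.13 0 0; 0.123 -0.162 0 0'
python3 -m pendant '0.025 -0.032 0 0; 0.05 -0.065 0 0; 0.074 -0.098 0 0; 0.099 -0.13 0 0; 0.123 -0.162 0 0'
python3 -m pendant '0 0 0 0.12; 0 0 0 0.24; 0 0 0 0.36; 0 0 0 0.4525; 0 0 0 0.4525'
python3 -c "
from h import *
now();print(shift(-.097,0,.06))"
```

```text
time_s: 0.52
ee_pos: [0.2171, -0.3703, 0.2139]
eef_rot: [-3.118, -0.371, -0.0]
contact_force: [1.2, -0.2, 0.2]
grip_width: 0.66
grip_force: 0.0
time_s: 0.93
ee_pos: [0.2983, -0.184, 0.2143]
eef_rot: [3.12, 0.371, 0.0]
contact_force: [0.3, -0.0, -0.4]
grip_width: 0.298
grip_force: 0.0
time_s: 1.35
ee_pos: [0.3797, 0.0027, 0.2145]
eef_rot: [3.119, 0.373, 0.001]
contact_force: [1.5, -0.6, -0.1]
grip_width: 0.008
grip_force: 0.0
time_s: 1.77
ee_pos: [0.461, 0.1892, 0.2141]
eef_rot: [3.119, 0.374, -0.001]
contact_force: [0.8, -1.2, 0.3]
grip_width: 0.006
grip_force: 0.0
time_s: 2.18
ee_pos: [0.4606, 0.187, 0.2141]
eef_rot: [3.123, -0.339, -0.002]
contact_force: [1.1, 0.5, -0.4]
grip_width: 0.005
grip_force: 0.0
2.1833 H [-0.105 -0.004] z 0.2141 Fh 0.94 [ 1.08  0.54 -0.45] w 0.004850841616414247
(array([ 0.0082, -0.0041,  0.154 ]), -0.0019)
```

```bash
python3 -m pendant '0.004 -0.003 0.04 0; 0.008 -0.003 0.08 0; 0.008 -0.003 0.12 0; 0.008 -0.003 0.15 0; 0.008 -0.003 0.154 0'
python3 -m pendant '0 0 0.015 0; 0 0 0.028 0; 0 0 0.028 0; 0 0 0.028 0'
python3 -c "
from h import *
m,p,d=cam('scene');cv2.imwrite('pics/a.png',cv2.resize(p[150:270,330:470],None,fx=4,fy=4)[:,:,::-1])
now();print(shift(-.097,0,.031))"
```

```text
time_s: 2.6
ee_pos: [0.464, 0.1871, 0.0545]
eef_rot: [3.121, -0.333, -0.018]
contact_force: [-1.1, 0.0, -1.3]
grip_width: 0.006
grip_force: 0.0
time_s: 2.93
ee_pos: [0.4698, 0.1881, 0.0336]
eef_rot: [-3.124, 0.335, -0.001]
contact_force: [0.3, -0.6, -0.4]
grip_width: 0.007
grip_force: 0.0
2.9833 H [-0.0956 -0.0007] z 0.0342 Fh 0.01 [ 0.03  0.07 -0.01] w 0.0011162350369588897
(array([-0.0014, -0.0006,  0.0032]), 0.0009)
```

View pics/a.png

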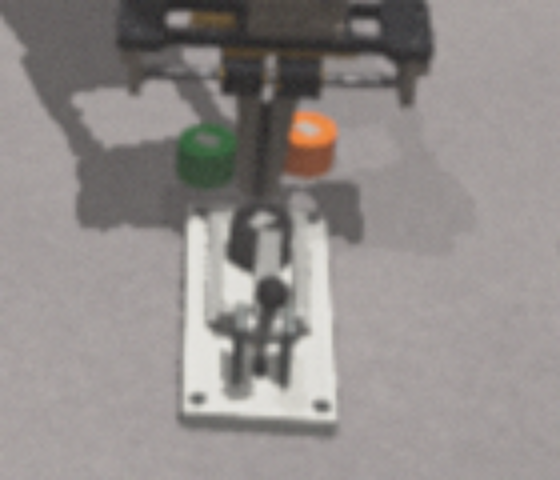

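The picture shows the shut fingers over the lane's open end behind the specimen, square to it. The green mount (207,155) and the orange one (312,145) are clear of them. A rough stop position comes from the first top depth image, and I'll begin the slide.

```bash
python3 -m pendant '0.004 0 0.003 0; 0.008 0 0.003 0; 0.010 0 0.003 0; 0.012 0 0.003 0'
python3 -m pendant '0.003 0 0 0; 0.006 0 0 0; 0.009 0 0 0; 0.012 0 0 0; 0.015 0 0 0'
python3 - <<'E'
from h import *
now()
T=np.load("top0.npz");m=arm.camera_model("top");d=T["d"]
out=[]
for v in range(150,240):
    for u in range(215,285):
        P=dep(m,d,u,v);h=H(P)
        if abs(h[1])<.027 and 0<h[0]<.06 and .028<P[2]<.048: out.append([*h,P[2]])
out=np.array(out);print(out[np.argsort(out[:,1])].round(3).tolist())
E
```

```text
time_s: 3.32
ee_pos: [0.482, 0.1855, 0.0302]
eef_rot: [-3.123, 0.337, -0.002]
contact_force: [-0.2, 0.3, 0.4]
grip_width: 0.008
grip_force: 0.0
time_s: 3.73
ee_pos: [0.4958, 0.1823, 0.0295]
eef_rot: [3.123, -0.337, -0.001]
contact_force: [-0.8, 0.4, 2.2]
grip_width: 0.006
grip_force: 0.7
3.7333 H [-0.0696 -0.001 ] z 0.0295 Fh -0.85 [-0.78  0.38  2.17] w 0.006256783969851761
[[0.029, -0.026, 0.039], [0.032, -0.025, 0.035], [0.034, -0.025, 0.038], [0.031, -0.023, 0.038], [0.033, -0.023, 0.038], [0.029, -0.023, 0.032], [0.035, -0.023, 0.04], [0.033, -0.021, 0.042], [0.031, -0.021, 0.036], [0.035, -0.02, 0.038], [0.059, -0.02, 0.035], [0.057, -0.019, 0.03], [0.056, -0.019, 0.044], [0.03, -0.019, 0.038], [0.054, -0.018, 0.037], [0.033, -0.018, 0.035], [0.035, -0.018, 0.038], [0.03, -0.017, 0.038], [0.053, -0.017, 0.039], [0.032, -0.016, 0.037], [0.034, -0.015, 0.036], [0.029, -0.014, 0.037], [0.032, -0.013, 0.036], [0.034, -0.013, 0.037], [0.031, -0.012, 0.039], [0.033, -0.011, 0.039], [0.036, -0.011, 0.039], [0.029, -0.011, 0.03], [0.031, -0.009, 0.038], [0.033, -0.009, 0.039], [0.035, -
[... 337 characters left out ...]
.032], [0.037, -0.004, 0.029], [0.04, -0.004, 0.031], [0.042, -0.004, 0.034], [0.054, -0.004, 0.033], [0.034, -0.004, 0.038], [0.052, -0.003, 0.03], [0.046, -0.003, 0.034], [0.044, -0.003, 0.029], [0.029, -0.002, 0.038], [0.049, -0.002, 0.033], [0.031, -0.002, 0.04], [0.037, -0.002, 0.03], [0.041, -0.002, 0.036], [0.034, -0.001, 0.039], [0.039, -0.001, 0.03], [0.044, -0.001, 0.032], [0.036, -0.0, 0.034], [0.031, 0.0, 0.038], [0.039, 0.001, 0.029], [0.031, 0.015, 0.038], [0.033, 0.015, 0.038], [0.035, 0.016, 0.039], [0.03, 0.017, 0.038], [0.033, 0.018, 0.034], [0.035, 0.019, 0.035], [0.03, 0.019, 0.037], [0.032, 0.02, 0.038], [0.034, 0.02, 0.037], [0.032, 0.022, 0.037], [0.003, 0.023, 0.028]]
```

```bash
python3 -m pendant '0.003 0 0 0; 0.006 0 0 0; 0.009 0 0 0; 0.012 0 0 0; 0.015 0 0 0'
python3 -m pendant '0.003 0 0 0; 0.006 0 0 0; 0.009 0 0 0; 0.012 0 0 0; 0.015 0 0 0'
python3 -m pendant '0.002 0 0 0; 0.003 0 0 0; 0.004 0 0 0'
python3 - <<'E'
from h import *
now()
m,p,d=cam("top")
print([dep(m,d,u,v).round(3).tolist() for u,v in [proj(m,[*W(x),.044]) for x in(-.01,-.005,0,.005,.01,.015,.02)]])
cv2.imwrite('pics/b.png',cv2.resize(p[145:245,205:295],None,fx=5,fy=5)[:,:,::-1])
E
```

```text
time_s: 4.15
ee_pos: [0.5107, 0.1791, 0.0296]
eef_rot: [3.123, -0.337, 0.0]
contact_force: [-0.8, 0.4, 1.0]
grip_width: 0.01
grip_force: 0.5
time_s: 4.57
ee_pos: [0.5254, 0.1758, 0.0296]
eef_rot: [3.123, -0.337, 0.0]
contact_force: [-0.7, 0.7, 0.2]
grip_width: 0.003
grip_force: 0.4
time_s: 4.82
ee_pos: [0.529, 0.1751, 0.0296]
eef_rot: [-3.123, 0.337, 0.0]
contact_force: [-0.8, 0.2, 0.9]
grip_width: 0.002
grip_force: 0.5
4.8167 H [-0.0355 -0.001 ] z 0.0296 Fh -0.78 [-0.76  0.16  0.94] w 0.0023501026972398277
[[0.54, 0.113, 0.383], [0.543, 0.113, 0.381], [0.547, 0.113, 0.377], [0.55, 0.113, 0.373], [0.554, 0.113, 0.37], [0.557, 0.112, 0.366], [0.561, 0.113, 0.36]]
```

View pics/b.png

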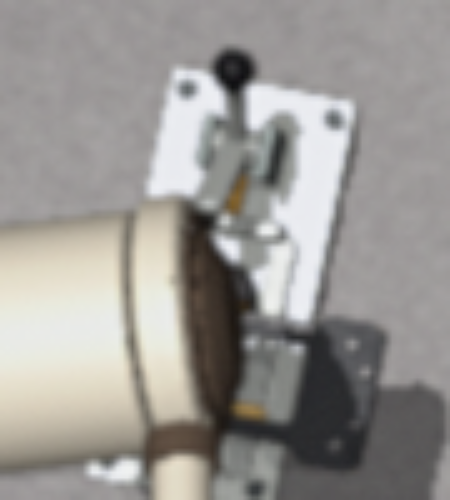

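The wrist hides most of the lane. The specimen's dark edge at (245,290) is just ahead of the finger, and the drag is a steady 0.8 N or so. I'll go on by feel.

```bash
python3 -m pendant '0.002 0 0 0; 0.004 0 0 0; 0.006 0 0 0; 0.008 0 0 0; 0.008 0 0 0' | grep -E "pos|contact"
python3 -m pendant '0.0005 0 0 0; 0.001 0 0 0; 0.001 0 0 0' | grep -E "pos|contact"
python3 -m pendant '0.0005 0 0 0; 0.001 0 0 0; 0.001 0 0 0' | grep -E "pos|contact"
```

```text
ee_pos: [0.5374, 0.1732, 0.0297]
contact_force: [1.5, 0.7, -0.2]
ee_pos: [0.5377, 0.1732, 0.0296]
contact_force: [-0.7, -1.3, 1.1]
ee_pos: [0.5389, 0.173, 0.0296]
contact_force: [-0.0, -0.5, 1.3]
```

```bash
python3 -m pendant '0.0005 0 0 0; 0.001 0 0 0; 0.001 0 0 0' | grep -E "pos|contact"
python3 -m pendant '0.0005 0 0 0; 0.001 0 0 0; 0.001 0 0 0' | grep -E "pos|contact"
```

```text
ee_pos: [0.5399, 0.1727, 0.0296]
contact_force: [-0.8, 0.6, 0.6]
ee_pos: [0.5409, 0.1725, 0.0296]
contact_force: [-0.7, -0.5, 0.8]
```

```bash
python3 -m pendant '0.0005 0 0 0; 0.001 0 0 0; 0.001 0 0 0' | grep -E "pos|contact"
```

```text
ee_pos: [0.5418, 0.1723, 0.0296]
contact_force: [-2.4, -0.5, 0.4]
```

```bash
python3 -m pendant '0.0005 0 0 0; 0.001 0 0 0; 0.001 0 0 0' | grep -E "pos|contact"
```

```text
ee_pos: [0.5419, 0.1723, 0.0296]
contact_force: [-5.2, 0.9, 4.4]
```

```bash
python3 -m pendant '0.0005 0 0 0; 0.0005 0 0 0; 0.0005 0 0 0' | grep -E "pos|contact"
```

```text
ee_pos: [0.5419, 0.1722, 0.0295]
contact_force: [-7.7, 1.9, 5.6]
```

```bash
python3 -m pendant '0.0003 0 0 0; 0.0003 0 0 0; 0.0003 0 0 0; 0.0003 0 0 0; 0.0003 0 0 0' | grep -E "pos|contact"
python3 -m pendant '0 0 0 0; 0 0 0 0; 0 0 0 0; 0 0 0 0; 0 0 0 0' | grep -E "pos|contact"
python3 -m pendant '0 0 0 0; 0 0 0 0; 0 0 0 0; 0 0 0 0; 0 0 0 0' | grep -E "pos|contact|time"
python3 -m pendant '0 0 0 0; 0 0 0 0; 0 0 0 0; 0 0 0 0; 0 0 0 0' | grep -E "pos|contact|time"
```

```text
ee_pos: [0.5419, 0.1722, 0.0295]
contact_force: [-7.0, 1.2, 6.4]
ee_pos: [0.5419, 0.1722, 0.0295]
contact_force: [-7.1, 1.4, 7.4]
time_s: 8.28
ee_pos: [0.5419, 0.1723, 0.0295]
contact_force: [-7.0, 1.3, 6.8]
time_s: 8.7
ee_pos: [0.5419, 0.1722, 0.0295]
contact_force: [-8.8, 2.0, 7.1]
```

```bash
python3 -m pendant '0.0003 0 0 0; 0.0003 0 0 0; 0.0003 0 0 0; 0.0003 0 0 0; 0.0003 0 0 0' | grep -E "pos|contact"
python3 -m pendant '0 0 0 0; 0 0 0 0; 0 0 0 0; 0 0 0 0; 0 0 0 0' | grep -E "pos|contact"
python3 -m pendant '0 0 0 0; 0 0 0 0; 0 0 0 0; 0 0 0 0; 0 0 0 0' | grep -E "pos|contact|time"
python3 -m pendant '0 0 0 0; 0 0 0 0; 0 0 0 0; 0 0 0 0; 0 0 0 0' | grep -E "pos|contact|time"
```

```text
ee_pos: [0.542, 0.1723, 0.0296]
contact_force: [-8.0, 1.0, 8.0]
ee_pos: [0.542, 0.1723, 0.0295]
contact_force: [-10.0, 1.6, 7.5]
time_s: 9.95
ee_pos: [0.542, 0.1723, 0.0295]
contact_force: [-9.0, 1.1, 7.5]
time_s: 10.37
ee_pos: [0.542, 0.1722, 0.0295]
contact_force: [-9.2, 0.7, 7.1]
```

Pressed for over a second at about 9–12 N. I'll back off gently, then rise and check the seating.

```bash
python3 -m pendant '-0.001 0 0 0; -0.002 0 0 0; -0.004 0 0 0; -0.009 0 0 0; -0.02 0 0 0' | grep -E "pos|contact"
python3 -m pendant '0 0 -0.02 0; 0 0 -0.06 0; 0 0 -0.1 0; 0 0 -0.14 0; 0 0 -0.16 0' | grep -E "pos|contact"
python3 -m pendant '0.03 0 0 0; 0.07 0 0 0; 0.11 0 0 0; 0.14 0 0 0; 0.178 0 0 0' | grep -E "pos|contact"
python3 -c "
from h import *
m,p,d=cam('scene');cv2.imwrite('pics/c.png',cv2.resize(p[150:270,330:470],None,fx=5,fy=5)[:,:,::-1])
now();print(shift(.136,-.001,.09))"
```

```text
ee_pos: [0.5254, 0.1759, 0.0299]
contact_force: [-0.6, -0.1, -0.2]
ee_pos: [0.5267, 0.1764, 0.1954]
contact_force: [1.4, 0.4, 0.3]
ee_pos: [0.6992, 0.138, 0.1895]
contact_force: [-0.7, -0.1, 0.8]
11.6667 H [ 0.1446 -0.0028] z 0.1861 Fh -0.4 [-1.07 -3.02 -1.54] w 0.005441851898892559
(array([-0.0089, -0.0018,  0.0961]), -0.003)
```

View pics/c.png

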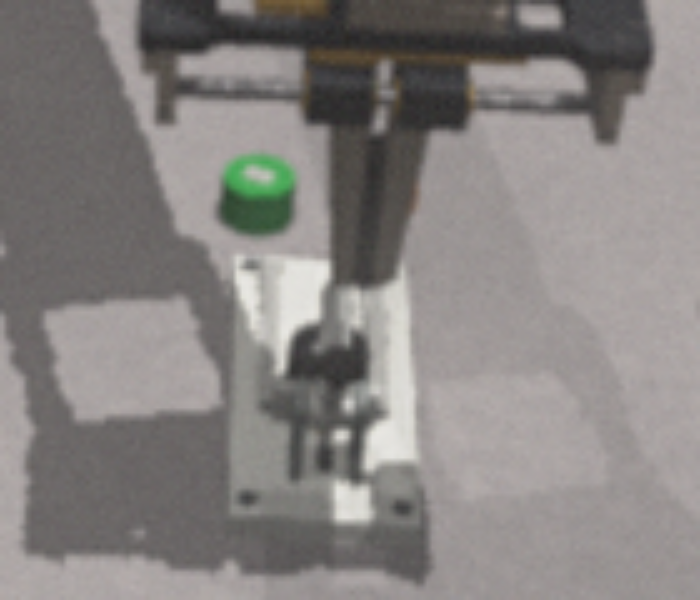

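The specimen, dark at (328,352), now sits against the stop, and the clip is still open. Next, the fingers come down behind the ball.

```bash
python3 -m pendant '0 0 0 0; 0 0 0 0' | grep -E "pos|contact"
python3 -m pendant '-0.003 -0.001 0.03 0; -0.003 -0.001 0.06 0; -0.003 -0.001 0.09 0; -0.003 -0.001 0.095 0; -0.003 -0.001 0.095 0' | grep -E "pos|contact"
python3 -m pendant '0 0 0 0; 0 0 0 0' | grep -E "pos|contact"
python3 -c "
from h import *
now();print(shift(.136,-.001,.092))"
```

```text
ee_pos: [0.6978, 0.1381, 0.1886]
contact_force: [0.1, 0.7, 0.3]
ee_pos: [0.6925, 0.1404, 0.0928]
contact_force: [0.1, 0.2, 0.2]
ee_pos: [0.697, 0.1401, 0.0982]
contact_force: [-0.3, 0.4, 0.3]
12.4167 H [0.136  0.0006] z 0.0982 Fh -0.42 [-0.34  0.39  0.35] w 0.0033399744380277693
(array([0.    , 0.0016, 0.0062]), 0.0003)
```

```bash
python3 -m pendant '-0.004 0.001 0.006 0; -0.008 0.001 0.006 0; -0.012 0.001 0.006 0; -0.015 0.001 0.006 0' | grep -E "pos|contact"
python3 -m pendant '-0.002 0 0 0; -0.004 0 0 0; -0.006 0 0 0; -0.008 0 0 0; -0.01 0 0 0' | grep -E "pos|contact"
python3 -c "
from h import *
now()"
```

```text
ee_pos: [0.68, 0.1422, 0.0889]
contact_force: [0.1, 0.5, 0.5]
ee_pos: [0.6736, 0.1436, 0.0896]
contact_force: [10.0, -1.4, -2.2]
13.1667 H [ 0.1124 -0.001 ] z 0.0896 Fh 10.08 [10.01 -1.42 -2.2 ] w 0.005711045864714038
```

```bash
python3 -m pendant '-0.002 0 0 0; -0.004 0 0 0; -0.006 0 0 0; -0.008 0 0 0; -0.01 0 0 0' | grep -E "pos|contact"
python3 -m pendant '-0.002 0 0 0; -0.004 0 0 0; -0.006 0 0 0; -0.008 0 0 0; -0.01 0 0 0' | grep -E "pos|contact"
python3 -c "
from h import *
now()"
```

```text
ee_pos: [0.6678, 0.1449, 0.0934]
contact_force: [13.3, -2.9, 7.4]
ee_pos: [0.6595, 0.1471, 0.0956]
contact_force: [9.8, -1.3, 10.0]
14.0 H [ 0.0978 -0.0006] z 0.0956 Fh 9.84 [ 9.78 -1.31  9.98] w 0.003578359508878044
```

```bash
python3 -m pendant '-0.002 0 0 0; -0.004 0 0 0; -0.006 0 0 0; -0.008 0 0 0; -0.01 0 0 0' | grep -E "pos|contact"
python3 -c "
from h import *
now()"
```

```text
ee_pos: [0.6406, 0.1507, 0.0882]
contact_force: [0.6, 0.2, -0.4]
14.4167 H [ 0.0787 -0.0011] z 0.0882 Fh 0.54 [ 0.6  0.2 -0.4] w 0.003178323095160977
```

Snapped through: the force fell to zero. I'll take the hand back and up, then look.

```bash
python3 -m pendant '0.01 0 0 0; 0.03 0 0 0; 0.05 0 0 0; 0.05 0 -0.03 0; 0.05 0 -0.06 0' | grep -E "pos|contact"
python3 -m pendant '0 0 -0.04 0; 0 0 -0.08 0; 0 0.04 -0.09 0; 0 0.08 -0.09 0; 0 0.12 -0.09 0' | grep -E "pos|contact"
python3 -m pendant '0 0.04 0 0; 0 0.08 0 0; 0 0.12 0 0; 0 0.12 0 0; 0 0.12 0 0' | grep -E "pos|contact"
python3 - <<'E'
from h import *
now()
ims=[]
for n,b in(("top",(145,245,200,290)),("scene",(170,270,350,440))):
    m,p,d=cam(n); ims.append(cv2.resize(p[b[0]:b[1],b[2]:b[3]],None,fx=4,fy=4,interpolation=cv2.INTER_CUBIC))
    if n=="top":
        cv2.imwrite("pics/topend.png",p[:,:,::-1])
        hsv=cv2.cvtColor(p,cv2.COLOR_RGB2HSV); k=(hsv[...,2]<60).astype(np.uint8)
        _,l,st,ce=cv2.connectedComponentsWithStats(k)
        for i in range(1,len(st)):
            if 15<st[i,4]<700 and 120<ce[i][1]<300: print(st[i],ce[i].round(1),H(plane(m,*ce[i],.106)).round(3),H(plane(m,*ce[i],.044)).round(3))
cv2.imwrite("pics/e.png",np.hstack(ims)[:,:,::-1])
E
```

```text
ee_pos: [0.6873, 0.1396, 0.1437]
contact_force: [-1.1, 0.4, 0.5]
ee_pos: [0.6639, 0.0224, 0.2391]
contact_force: [0.1, -0.5, -1.2]
ee_pos: [0.6378, -0.096, 0.2372]
contact_force: [0.1, 0.2, -0.2]
15.6667 H [ 0.1284 -0.2427] z 0.2372 Fh 0.02 [ 0.06  0.19 -0.21] w 0.007747064177186669
[439 132  10  18  26] [443.8 140.9] [ 0.215 -0.41 ] [ 0.229 -0.423]
[354 138  60  31 482] [378.6 158.8] [ 0.148 -0.277] [ 0.158 -0.283]
[348 149   5   6  17] [349.6 152.3] [ 0.15  -0.212] [ 0.16  -0.213]
[318 151  10   4  18] [322.3 152.2] [ 0.139 -0.153] [ 0.148 -0.151]
[243 177   8   8  47] [246.8 180.1] [ 0.046 -0.003] [0.05  0.009]
[376 177   8   9  45] [379.7 180.6] [ 0.102 -0.288] [ 0.109 -0.294]
[249 192   8  15  39] [253.1 199. ] [ 0.008 -0.024] [ 0.01  -0.015]
```

View pics/e.png

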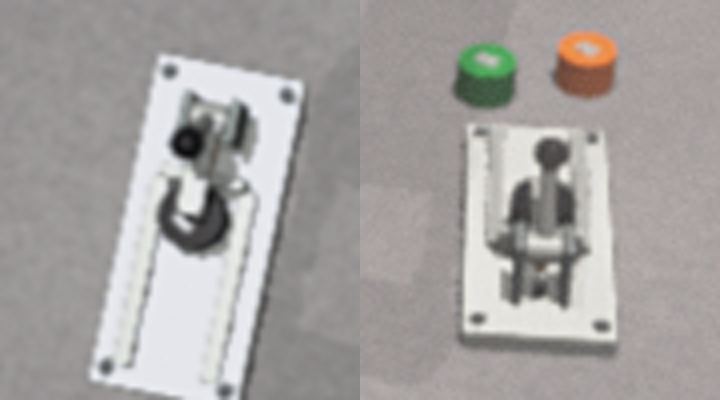

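The clip is closed: its ball is at crop (187,142), which is holder x 46 mm against the 45 mm expected. Its foot is on the specimen at crop (193,215), which stands against the stop. The spare's ball is still at top-view pixel (380,181), and the hand is clear.

```bash
python3 -c "
from station import arm
print(arm.hand_in())"
```

```text
the job is handed in; nothing more can be done
None
```

The black specimen is home against the stop, pressed there for over a second at about 9–12 N. A single push snapped its clip shut (peak reading about 15 N), nothing else was touched, and the job is handed in at about 16 s of the 58 s allowed; no verdict came back.

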